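# Lay a product carton on the parcel gauge and measure it

### The arm

A 6-joint arm with a two-finger parallel gripper is mounted at the origin on the work surface. World frame = base frame: x ahead of the robot, y to its left, z up, the work surface at z = 0. Lengths are in mm, angles in rad, forces in N, time in s.
With the tool pointing down it reaches from about 275 to 825 mm from the base axis. Payload 4.9 kg.
Tool frame: the origin (TCP) lies at the very end of the fingers, on their centre line; the grasp point (between the pads) lies 19 mm behind it; z points along the fingers, y is the line along which they close (so a half turn about z gives the same grasp; the last joint's range is limited). The gripper opens to 85 mm and grips with 20 to 120 N. Pads are 22 mm wide; open, the fingers measure 114 mm over their backs; the gripper's body (76 mm by 85 mm) begins 54 mm behind the grasp point. The pads swing forward as they close: fully open they stand 13 mm farther back than shut.
Start: joints at [1.079, 0.326, -0.193, 1.052, 0, 1.437], TCP at [192.613, 515.188, 205.581] pointing down, gripper open.
Joint ranges: [-2.65, 2.65], [-0.97, 1.79], [-1.3, 1.35], [-1.93, 2.1], [-1.47, 1.37], [-3.14, 3.14]. Speed limits (rad/s): [2.57, 2.57, 3.14, 3.14, 3.14, 3.14].

### API

Orientations are given as [roll, pitch, yaw] about the fixed x, y, z axes, in that order (R = Rz(yaw) Ry(pitch) Rx(roll)).
In Python, from bench import bot, solve_ik, imaging gives the robot as it stands. Calls block until the motion is done:
- bot.move_ptp(position, orientation): joint-space move of the TCP to a pose.
- bot.movel(position, rot=None, max_speed=150, threshold=None): straight line of the TCP; rot=None keeps the orientation; max_speed is the mean speed in mm/s. With threshold (N) it stops when the force on the tool has changed by that much, and returns True; else False.
- bot.move_j(angles): joint-space move.
- bot.grip(opening, effort=None): opening from 0.0 (shut) to 1.0 (fully open); effort is the grip in N (None keeps the last); returns when the fingers have stopped.
- bot.dwell(seconds).
- solve_ik(position, orientation): joint angles nearest the present ones, or None.
- bot.get_state(): the state.
- imaging.capture(name): name is "side" or "top"; returns the picture (384x512x3 uint8, blue, green, red); there is no depth.
- imaging.camera_model(name): a dict with "K" (3x3 intrinsics, pixels), "position" and "rotation" of the camera in the world. Camera axes: x right, y up, looking along -z (the intrinsics and any distortion apply to the point x, -y, -z); pixel columns grow to the right and rows downward; lengths in mm; the calibration is good to about 2 mm. A picture is of the moment at which its call begins. camera_model takes no time and is no camera call.
A pose or a line that the arm cannot do raises bot.IKError and nothing moves.
- bot.sign_off(): hands the job in; it is judged then, once.
The state is a dict: "t": time; "qpos": joint angles; "joint_velocities": joint speeds; "effort": joint torques, N m; "tcp_pos": TCP position; "orientation": TCP orientation; "contact_force": force on the tool from outside, world axes, zero at the start; "wrist_torque": the same for the moment, N m; "opening": opening from 0.0 (shut) to 1.0 (fully open); "gripper_force": force on a finger pad.
Only numpy, scipy, OpenCV 4.12 (cv2) and the standard library are available. Lean on these libraries where they do the work, as an engineer would, in place of code of your own. Each camera call takes 0.05 s, during which the arm holds its last target. There are 200 camera calls.

### The job

Slide the blue jaw of the parcel gauge wide open, then tip the standing carton over the bed's front edge by pushing it, never lifting it off the desk, so that it lies flat on the white bed between the two jaws. Then gently close the blue jaw, without forcing it, until the carton is square and snug between blue and red jaw, and let go. Do not bump the light bar above that edge, and leave the bottle, mug and stapler where they stand.

Things in the scene. Friction and masses are not known exactly. Their poses are not given: they have to be found in the camera images.
- gauge: parcel gauge fixed to the desk: white bed 20 mm thick. Origin on the desk surface under the bed's front edge, below the light bar; gauge +x points over the bed, to the robot's left or half-left, +y back toward the robot. Bed: x 0 to 190 mm, y -130 to 200, top z 20. Its front edge (x = 0) is the step the carton tips over
- red_jaw (a point): point on the measuring face of the red fixed jaw, at gauge x 90, y -85, z 45 mm (the carton goes on its +y side). The jaw is a wall on the bed: x 5 to 175, y -101 to -85, top at z 70. Behind both jaws an aluminium guide rail on the bed, x 172 to 188, top z 32
- jaw (a joint): blue sliding jaw: value = free gap in m between its measuring face and the red jaw's, 0 shut, 0.175 wide open; it slides along the gauge's y (opens to +y) with about 2 N friction and stays where it is left. Jaw plate: gauge x 5 to 165, 16 mm thick, top at z 71.5 mm; its measuring face is at gauge y = value - 0.085
- jaw_handle (a point): grip point of the jaw's black upright handle, 30 mm (gauge x) by 20 mm (gauge y) in section, z 57 to 142 mm; this point is on its axis 20 mm below its top, 122 mm over the desk; at gauge x 80 mm and 30 mm to +y of the jaw's measuring face
- lamp: aluminium light bar over the gauge's front edge, 40 mm (gauge x) by 350 mm (y) by 24 mm; origin in the middle of its underside, 227 mm over the desk; covers gauge x -50 to -10, y -140 to 210; held by two 16 mm posts at gauge x -30, y -125 and y 195, with 44 mm wide, 8 mm high feet. It moves with the gauge
- carton_centre (a point): centre of the stiff teal, yellow and white carton, 65 (its x) by 80 (y) by 150 mm (z), about 0.45 kg (0.3 to 0.65). It starts upright on the desk before the bed's front edge (to the right of it, seen from the robot), its x within 0.25 rad of gauge x, 5 to 35 mm short of it. Lying as wanted: own x down, long z axis along gauge x, centre 52 mm over the desk
- carton_foot (a point): middle of the carton's bottom edge on the side toward the bed (carton x +32.5, bottom); stays under 25 mm from the desk when the carton is tipped over the bed's edge and is raised only when it is lifted
- bottle: bystander: amber bottle, 60 mm wide, 190 mm tall, origin under its centre
- mug: bystander: white mug, 76 mm wide, 90 mm tall, handle to its +y, origin under its centre
- stapler: bystander: red and black stapler, 130 by 42 by 53 mm, long along its x, origin under its centre

How it is judged (in metres and radians):
On the way, in this order (a step that is already met when the one before it is completed fails the run):
1. the blue jaw is slid open to a gap of more than 110 mm while the carton still stands (value of joint jaw above 0.11 m and angle between carton_centre's own z axis and vertical below 0.2 rad), for 0.2 s.
2. the carton lies flat on the bed between the jaws (angle between carton_centre's own z axis and vertical above 1.5 rad and angle between carton_centre's own y axis and vertical above 1.5 rad and height (world z) of carton_centre between 0.046 and 0.058 m and x of carton_centre in the frame of gauge between 0.005 and 0.11 m and y of carton_centre in the frame of gauge between -0.06 and 0.065 m), for 0.3 s.
3. the blue jaw is closed onto the carton (value of joint jaw between 0.076 and 0.0835 m), for 0.2 s.
At the end, for the whole second after the job is handed in: the carton lies flat on its wide side on the bed, its centre 5 to 110 mm beyond the bed's front edge, its length square to that edge within 0.06 rad, at rest, with the gap between the jaws 76 to 83.5 mm (carton 80 mm) (all of step 2 and all of step 3 and angle between the z axis of carton_centre and the x axis of gauge, either way round below 0.06 rad and linear speed of carton below 0.02 m/s and velocity of joint jaw below 0.01 m/s); the robot touches nothing.
It fails at once if the carton is lifted (its foot edge more than 45 mm over the desk) (height (world z) of carton_foot above 0.045 m).
It fails at once if the jaw presses the carton with more than 40 N (contact force between jaw and carton above 40 N).
It fails at once if the light bar is bumped (over 3 N) (contact force between any of the arm, the fingers, carton and lamp above 3 N).
It fails at once if the bottle, mug or stapler is moved more than 25 mm or tipped (distance of any of bottle, mug, stapler from where it was at the start of the episode above 0.025 m or angle between any of bottle, mug, stapler's own z axis and vertical above 0.3 rad).
It also fails if it takes over 72 s, if anything falls off the work surface, if the arm or the gripper's body presses on something with over 40 N, if the wrist force passes 120 N, or if a joint passes its speed limit or range.

## Working session

There is one attempt and no reset: what is moved stays moved. The work goes in short steps, each a Python script; the robot and the scene stay as the last script left them, time stands still between calls to the robot, and variables do not carry over. Pictures are saved under pics/ and viewed, at most 10 in all, crops included, and the job is handed in when it is done.

```bash
ls; mkdir -p pics
python3 - <<'E'
from bench import bot, imaging
import cv2
for n in("side","top"):
    cv2.imwrite(f"pics/{n}0.png",imaging.capture(n)); m=imaging.camera_model(n); print(n,m)
print(bot.get_state())
E
```

```text
pics
side {'K': array([[427.16067552,   0.        , 255.61005625],
       [  0.        , 427.16067552, 192.45386298],
       [  0.        ,   0.        ,   1.        ]]), 'position': array([ 255.07723071, -732.80644711,  761.43747511]), 'rotation': array([ 0.96750336,  0.02194692, -0.36785179])}
top {'K': array([[366.24604666,   0.        , 259.34461691],
       [  0.        , 366.24604666, 186.92391176],
       [  0.        ,   0.        ,   1.        ]]), 'position': array([ 506.51039605,   81.92504489, 1134.65360054]), 'rotation': array([ 0.0701456 ,  0.01334827, -1.56665705])}
{'t': 0.1, 'qpos': array([ 1.07880323e+00,  3.26879755e-01, -1.93471168e-01,  1.05201035e+00,
        5.99566355e-07,  1.43657520e+00]), 'joint_velocities': array([ 0.00021948, -0.00319569,  0.00237303,  0.00015586,  0.00051646,
       -0.00032777]), 'effort': array([-8.90355727e-05, -4.44238436e+01,  2.63038588e+01,  7.87381228e-03,
       -1.21890225e-04,  5.04811851e-06]), 'tcp_pos': array([192.337156  , 514.67679716, 204.87956087]), 'orientation': array([-3.14004186e+00, -2.10012631e-04,  2.78382052e+00]), 'contact_force': array([ 0.34004714,  0.39522477, -0.21219583]), 'wrist_torque': array([-0.01306698, -0.00141247,  0.05162147]), 'gripper_force': 0.0, 'opening': 0.9988854543259459}
```

View pics/top0.png

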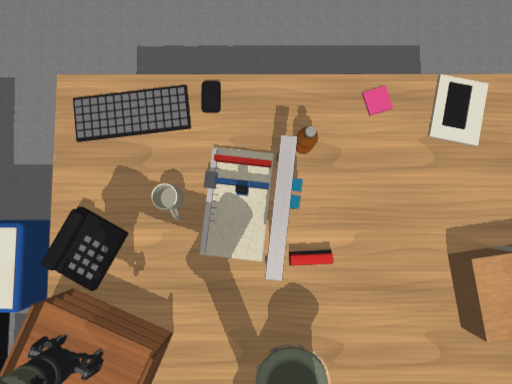

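View pics/side0.png

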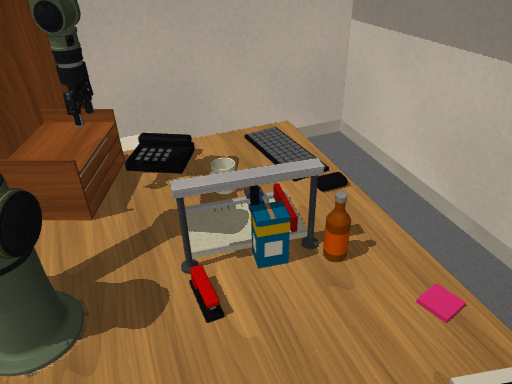

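The pictures show these features:
- **Top view:** the light bar runs from (288,136) to (275,279), with the bed left of it. The red jaw is at about (243,160), the blue jaw at about (242,183) with its handle at (242,189), and the carton peeks out at (296,193). The bottle is at (308,140) and the stapler at (311,258).
- **Side view:** the carton stands at about (270,235), with the bottle to its right.

```bash
cat > h.py <<'E'
import numpy as np, cv2
from scipy.spatial.transform import Rotation as R
from bench import bot, solve_ik, imaging
def cam(n):
    m=imaging.camera_model(n); return m["K"],np.array(m["position"]),R.from_euler("xyz",m["rotation"]).as_matrix()
def ray(n,p):
    K,c,r=cam(n); d=np.linalg.inv(K)@[p[0],p[1],1]; d=r@(d*[1,-1,-1]); return c,d
def onz(n,p,z):
    c,d=ray(n,p); return c+d*(z-c[2])/d[2]
def tri(p,q):  # top pixel, side pixel -> point, miss
    c1,d1=ray("top",p);c2,d2=ray("side",q)
    s=np.linalg.lstsq(np.c_[d1,-d2],c2-c1,rcond=None)[0]
    a,b=c1+d1*s[0],c2+d2*s[1]; return (a+b)/2,np.linalg.norm(a-b)
def proj(n,X):
    K,c,r=cam(n); x=r.T@(np.asarray(X,float)-c)*[1,-1,-1]; x=K@x; return x[:2]/x[2]
E
python3 - <<'E'
from h import *
a=cv2.imread("pics/top0.png")[120:300,190:340]; b=cv2.imread("pics/side0.png")[150:330,160:360]
cv2.imwrite("pics/z_top.png",cv2.resize(a[0:170],None,fx=3.5,fy=3.5,interpolation=cv2.INTER_CUBIC))
cv2.imwrite("pics/z_side.png",cv2.resize(b[0:150],None,fx=4,fy=4,interpolation=cv2.INTER_CUBIC))
E
```

```text
(no output)
```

View pics/z_top.png

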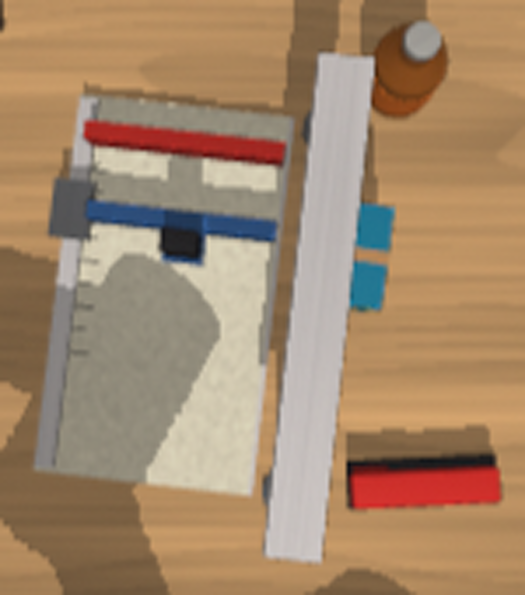

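View pics/z_side.png

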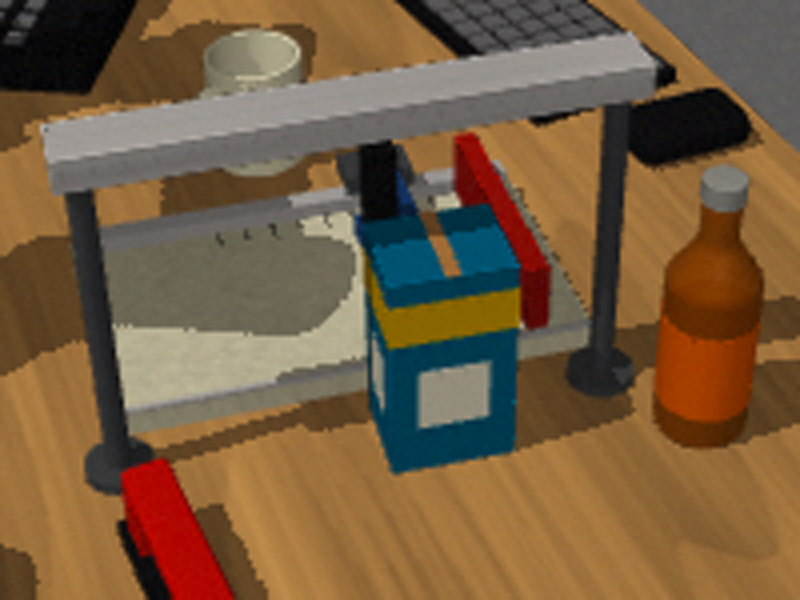

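The zooms show the features I need to measure (zoom pixels):
- **Top view:** lamp bar corners are (318,53), (374,57), (322,563) and (264,557). Carton top corners on the right side are (394,207) and (382,311). Bed corners are (80,97), (35,468) and (253,495).
- **Side view:** carton base front corners are (395,474) and (513,450). Its top corners are (358,222), (487,205), (520,258) and (385,281).

Run:
```python
from h import *
np.set_printoptions(precision=1,suppress=True)
T=lambda x,y:(x/3.5+190,y/3.5+120)
S=lambda x,y:(x/4+160,y/4+150)
lt=[(318,53),(374,57),(322,563),(264,557)]
ls=[None,(655,72),(50,160),None]
print("lamp tri",tri(T(374,57),S(655,70)),tri(T(322,563),S(48,158)))
L=[onz("top",T(*p),251) for p in lt]; print("lamp",L,np.mean(L,0))
print("bed",[onz("top",T(*p),20) for p in [(80,97),(35,468),(253,495),(294,116)]])
print("red",[onz("top",T(*p),70) for p in [(86,141),(284,163),(88,120),(286,142)]])
print("blueback",[onz("top",T(*p),71.5) for p in [(88,202),(276,222)]])
print("handle",onz("top",T(183,243),142))
print("carton top(top)",[onz("top",T(*p),150) for p in [(394,207),(382,311)]])
print("carton top(side)",[onz("side",S(*p),150) for p in [(358,222),(487,205),(520,258),(385,281)]])
print("carton base(side)",[onz("side",S(*p),0) for p in [(395,474),(513,450)]])
print("tri",tri(T(394,207),S(520,258)),tri(T(382,311),S(385,281)))
print("posts",[onz("side",S(*p),4) for p in [(120,466),(600,370)]])
print("bottle",onz("side",S(703,425),0),tri(T(422,40),S(725,180)))
print("stapler",[onz("top",T(*p),53) for p in [(350,470),(498,465),(500,500),(350,508)]])
```

```text
lamp tri (array([694.2,   2.4, 246.5]), np.float64(1.123560211326477)) (array([347.6,  39. , 254.1]), np.float64(3.656132615298763))
lamp [array([695.4,  42. , 251. ]), array([692.7,   3. , 251. ]), array([345.2,  39.3, 251. ]), array([348.9,  78.6, 251. ])] [520.5  40.7 251. ]
bed [array([705.4, 240.8,  20. ]), array([382.1, 275.5,  20. ]), array([360.1,  87.4,  20. ]), array([688.9,  52.6,  20. ])]
red [array([659.2, 228.2,  70. ]), array([641. ,  62.2,  70. ]), array([677. , 226.7,  70. ]), array([658.7,  60.5,  70. ])]
blueback [array([607.7, 225.6,  71.5]), array([591.4,  68.8,  71.5])]
handle [569.2 141.8 142. ]
carton top(top) [array([597. , -21.1, 150. ]), array([517.1, -11.6, 150. ])]
carton top(side) [array([528.2,  54.2, 150. ]), array([607.,  40., 150.]), array([603.3, -15.9, 150. ]), array([522.5,  -5.7, 150. ])]
carton base(side) [array([523.9, -10.6,   0. ]), array([600.8, -19.2,   0. ])]
tri (array([598.5, -21.3, 154.9]), np.float64(4.0044480849544275)) (array([518.6, -11.6, 155.3]), np.float64(3.3136353939696988))
posts [array([365.4,  57.7,   4. ]), array([684. ,  23.9,   4. ])]
bottle [722.9 -44.8   0. ] (array([720.5, -39.2, 188.4]), np.float64(3.642127420560019))
stapler [array([385.6,   6.3,  53. ]), array([ 390.4, -116.9,   53. ]), array([ 361.6, -118.2,   53. ]), array([354.3,   6.4,  53. ])]
```

```bash
cat >> h.py <<'E'
np.set_printoptions(precision=3,suppress=True)
O=np.array([558.5,66.8,0]); GA=np.arctan2(36.3+34.7,-347.5-323.3)-np.pi/2  # yaw of gauge x
GR=R.from_euler("z",GA).as_matrix()
def W(x,y,z): return O+GR@np.array([x,y,z],float)
def Gf(p): return GR.T@(np.asarray(p)-O)
DOWN=[np.pi,0,GA]; DOWN2=[np.pi,0,GA-np.pi]
def push_rot(a,flip=1,roll=0):
    z=GR@[np.cos(a),0,-np.sin(a)]; y=GR@[0,flip,0.]; x=np.cross(y,z)
    return (R.from_matrix(np.c_[x,y,z])*R.from_euler("z",roll)).as_euler("xyz")
E
python3 - <<'E'
from h import *
print(GA,W(0,200,0),W(80,-2,0))
for n,d in(("d",DOWN),("d2",DOWN2)):
    for y in(-2,110,25): print(n,y,solve_ik(W(80,y,104),d),solve_ik(W(80,y,220),d))
for a in(0,.3,.5,.7,.9):
  for fl in(1,-1):
   for roll in (0,1.571):
    r=push_rot(a,fl,roll); s=[]
    for x,z in((-150,125),(-90,125),(-30,120),(20,110),(60,100)):
        q=solve_ik(W(x,-10,z),r); s.append("None" if q is None else str(np.round(q,2)))
    print(a,fl,roll,s)
E
```

```text
1.4653451749550124 [359.611  87.851   0.   ] [568.909 146.145   0.   ]
d -2 [ 0.126  0.477 -0.237  0.857  0.     1.802] [ 0.126  0.387 -0.065  1.118  0.     1.802]
d 110 [ 0.18   0.305 -0.509  0.756  0.     1.856] [ 0.18   0.194 -0.333  1.044  0.     1.856]
d 25 [ 0.137  0.435 -0.307  0.829  0.     1.813] [ 0.137  0.34  -0.135  1.096  0.     1.813]
d2 -2 [ 0.126  0.477 -0.237  0.857  0.    -1.34 ] [ 0.126  0.387 -0.065  1.118  0.    -1.34 ]
d2 110 [ 0.18   0.305 -0.509  0.756  0.    -1.286] [ 0.18   0.194 -0.333  1.044  0.    -1.286]
d2 25 [ 0.137  0.435 -0.307  0.829  0.    -1.328] [ 0.137  0.34  -0.135  1.096  0.    -1.328]
0 1 0 ['None', '[-0.71  1.3   0.22  2.07  0.97 -3.14]', '[-0.62  1.27  0.13  2.    1.05 -3.14]', '[-0.55  1.27  0.07  1.95  1.13 -3.14]', '[-0.49  1.28  0.05  1.91  1.19 -3.14]']
0 1 1.571 ['None', '[-0.71  1.3   0.22  2.07  0.97 -1.57]', '[-0.62  1.27  0.13  2.    1.05 -1.57]', '[-0.55  1.27  0.07  1.95  1.13 -1.57]', '[-0.49  1.28  0.05  1.91  1.19 -1.57]']
0 -1 0 ['None', '[-0.71  1.3   0.22  2.07  0.97  0.  ]', '[-0.62  1.27  0.13  2.    1.05 -0.  ]', '[-0.5
[... 3153 characters left out ...]
0.6  -0.52]', '[-0.43  0.56 -0.27  0.99  0.63 -0.4 ]', '[-0.34  0.55 -0.32  0.89  0.65 -0.3 ]', '[-0.27  0.54 -0.35  0.81  0.66 -0.21]']
0.9 -1 0 ['[-0.62  0.64 -0.12  1.18  0.57  0.95]', '[-0.53  0.59 -0.2   1.09  0.6   1.05]', '[-0.43  0.56 -0.27  0.99  0.63  1.17]', '[-0.34  0.55 -0.32  0.89  0.65  1.27]', '[-0.27  0.54 -0.35  0.81  0.66  1.36]']
0.9 -1 1.571 ['[-0.62  0.64 -0.12  1.18  0.57  2.52]', '[-0.53  0.59 -0.2   1.09  0.6   2.62]', '[-0.43  0.56 -0.27  0.99  0.63  2.74]', '[-0.34  0.55 -0.32  0.89  0.65  2.84]', '[-0.27  0.54 -0.35  0.81  0.66  2.93]']<sys>:0: UserWarning: Gimbal lock detected. Setting third angle to zero since it is not possible to uniquely determine all angles.
```

Run:
```python
from h import *
bot.move_ptp(W(80,-2,220),DOWN)
bot.movel(W(80,-2,105),max_speed=120,threshold=8)
bot.grip(0.0,30); s=bot.get_state(); print(Gf(s["tcp_pos"]),s["opening"],s["gripper_force"],s["contact_force"])
bot.movel(W(80,110,105),max_speed=80); s=bot.get_state(); print(s["t"],Gf(s["tcp_pos"]),s["contact_force"],s["gripper_force"])
bot.grip(1.0); bot.movel(W(80,110,230),max_speed=150)
cv2.imwrite("pics/top1.png",imaging.capture("top")); sd=imaging.capture("side"); cv2.imwrite("pics/side1.png",sd)
print(bot.get_state()["t"])
```

```text
[ 80.057  -2.976 105.668] 0.21630425103181625 32.33664929866791 [ 1.275 -0.45   3.404]
5.275 [ 80.541 110.157 105.607] [ 1.265 -0.046  8.286] 32.89070427417755
7.0167
```

View pics/side1.png

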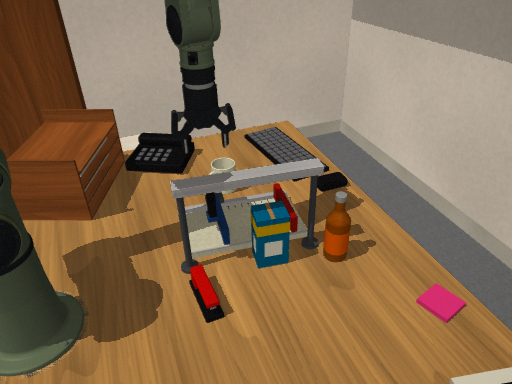

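The jaw is open (handle at about (212,205)) and the carton still stands. Next I bring the tool round to the right side, low and nearly horizontal, and push.

Run:
```python
from h import *
bot.movel(W(80,110,380),max_speed=250)
r=push_rot(.3,-1)
bot.move_ptp(W(-220,0,330),push_rot(.6,-1)); print(Gf(bot.get_state()["tcp_pos"]))
bot.grip(0.45)
bot.move_ptp(W(-150,-10,125),r)
f0=bot.get_state()["contact_force"]
hit=bot.movel(W(-72,-10,125),max_speed=40,threshold=2); s=bot.get_state(); print(hit,Gf(s["tcp_pos"]),s["contact_force"]-f0,s["t"])
bot.movel(W(-35,-10,127),max_speed=40); s=bot.get_state(); print(Gf(s["tcp_pos"]),s["contact_force"]-f0,s["t"])
cv2.imwrite("pics/side2.png",imaging.capture("side"))
```

```text
[-218.734   -0.01   330.173]
False [-72.192 -10.089 124.976] [-0.433 -0.26  -0.877] 12.65
[-35.162  -9.98  126.917] [-0.214 -1.745 -0.101] 13.725
```

View pics/side2.png

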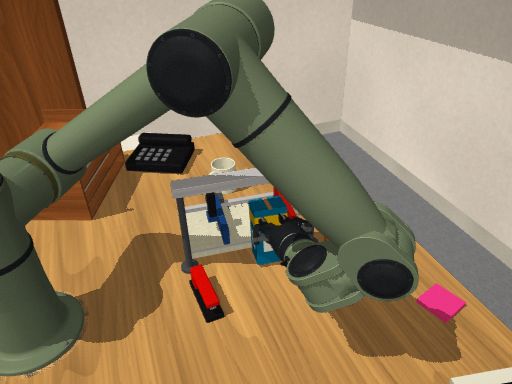

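The fingers are on the carton's right face at about (262,232), and it is tilting or sliding with little force. The arm clears the bar, so I keep pushing.

Run:
```python
from h import *
for x,z in((-15,132),(0,134),(15,134),(30,132)):
    bot.movel(W(x,-10,z),max_speed=35); s=bot.get_state(); print(Gf(s["tcp_pos"]),s["contact_force"],s["t"])
cv2.imwrite("pics/top3.png",imaging.capture("top")); a=imaging.capture("side"); cv2.imwrite("pics/side3.png",np.vstack([cv2.resize(a[150:310,160:360],None,fx=2.4,fy=2.4),cv2.resize(cv2.imread("pics/top3.png")[120:210,190:340],(480,216))]))
```

```text
[-14.896  -9.94  132.044] [0.614 0.106 0.346] 14.5167
[  0.234  -9.941 134.06 ] [ 0.187  0.325 -0.52 ] 15.1
[ 15.237  -9.902 134.07 ] [-0.537  0.815  0.651] 15.675
[ 30.237  -9.897 132.045] [ 0.898 -0.455  0.532] 16.2583
```

View pics/side3.png

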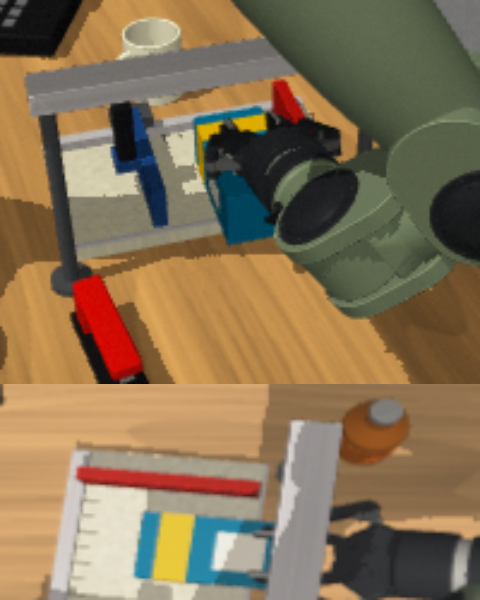

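The carton has tipped and lies between the jaws, with its yellow band at about (175,547) in the composite. I retreat, measure it, and bring the tool over the handle.

Run:
```python
from h import *
bot.movel(W(-160,-10,132),max_speed=150)
bot.move_ptp(W(-220,0,330),push_rot(.6,-1))
bot.move_ptp(W(80,110,380),DOWN)
bot.grip(1.0)
t=imaging.capture("top"); s=imaging.capture("side"); print(bot.get_state()["t"])
hsv=cv2.cvtColor(t,cv2.COLOR_BGR2HSV)
m=cv2.inRange(hsv,(22,120,120),(35,255,255)); c=max(cv2.findContours(m[120:300,190:340],0,1)[0],key=cv2.contourArea)
b=cv2.boxPoints(cv2.minAreaRect(c))+[190,120]; print("yellow",[Gf(onz("top",p,85)) for p in b])
m=cv2.inRange(hsv,(90,120,90),(104,255,255)); ys,xs=np.nonzero(m[140:230,200:275]); print("teal left x",Gf(onz("top",(xs.min()+200,ys[xs==xs.min()].mean()+140),85)))
cv2.imwrite("pics/c4.png",np.vstack([cv2.resize(s[150:310,160:360],None,fx=2.4,fy=2.4),cv2.resize(t[120:210,190:340],(480,216))]))
```

```text
20.625
yellow [array([90.847, 28.519, 85.   ]), array([ 90.571, -51.925,  85.   ]), array([ 61.579, -51.653,  85.   ]), array([62.005, 28.743, 85.   ])]
teal left x [106.432  18.846  85.   ]
```

View pics/c4.png

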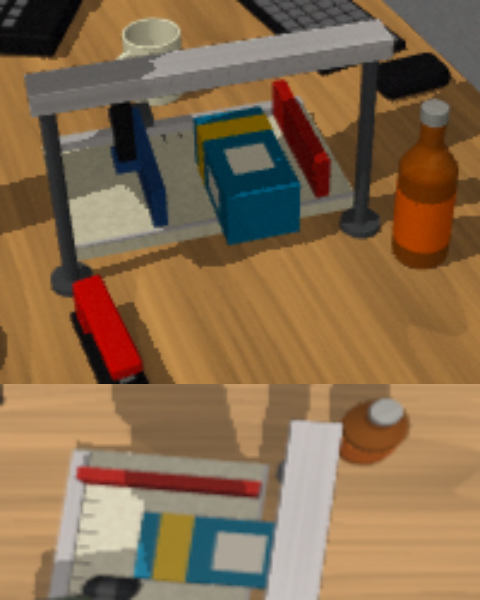

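The carton lies flat and square: centre at gauge x≈35, y≈-11.5, with its yellow band edges parallel to gauge y. Now I close the jaw gently.

Run:
```python
from h import *
bot.move_ptp(W(80,110,220),DOWN)
bot.movel(W(80,110,105),max_speed=120,threshold=8)
bot.grip(0.0,30); p=lambda:(lambda s:print(s["t"],Gf(s["tcp_pos"]),GR.T@s["contact_force"],s["gripper_force"]))(bot.get_state())
p()
bot.movel(W(80,64,105),max_speed=50); p()
print(bot.movel(W(80,32,105),max_speed=15,threshold=10)); p()
print(bot.movel(W(80,20,105),max_speed=6,threshold=5)); p()
```

```text
23.025 [ 80.025 109.87  105.271] [-0.309  0.013  3.741] 31.802095770835876
24.0917 [ 79.839  63.549 105.251] [-1.318  0.129  4.115] 31.923356652259827
False
26.375 [ 79.72   33.234 105.253] [-1.064  5.19   8.919] 32.44189739227295
False
28.525 [ 79.67   21.871 105.269] [-2.191  6.496 10.541] 32.609403133392334
```

Run:
```python
from h import *
t=imaging.capture("top"); s=imaging.capture("side")
for n,im,pts in(("top",t,None),("side",s,None)): cv2.imwrite(f"pics/{n}5.png",im)
hsv=cv2.cvtColor(t,cv2.COLOR_BGR2HSV)
for n,lo,hi,z in(("yellow",(22,120,70),(35,255,255),85),("blue",(105,120,40),(125,255,255),71.5),("white",0,0,0)):
    if not z: continue
    m=cv2.inRange(hsv,lo,hi)[120:300,190:340]
    c=max(cv2.findContours(m,0,1)[0],key=cv2.contourArea)
    b=cv2.boxPoints(cv2.minAreaRect(c))+[190,120]; print(n,np.array([Gf(onz("top",p,z)) for p in b]))
m=cv2.inRange(hsv,(0,150,60),(6,255,255))[120:190,190:290]; c=max(cv2.findContours(m,0,1)[0],key=cv2.contourArea); b=cv2.boxPoints(cv2.minAreaRect(c))+[190,120]; print("red",np.array([Gf(onz("top",p,70)) for p in b]))
cv2.imwrite("pics/c5.png",np.vstack([cv2.resize(s[170:270,180:330],(600,400)),cv2.resize(t[140:190,190:340],(600,200))]))
```

```text
yellow [[ 62.769 -81.82   85.   ]
 [ 62.769 -81.82   85.   ]
 [ 65.641 -81.509  85.   ]
 [ 65.641 -81.509  85.   ]]
blue [[31.424  9.112 71.5  ]
 [31.224 -4.597 71.5  ]
 [ 7.793 -4.229 71.5  ]
 [ 8.012  9.473 71.5  ]]
red [[ 174.572  -98.505   70.   ]
 [ 113.186 -105.128   70.   ]
 [ 111.5    -90.437   70.   ]
 [ 172.825  -83.809   70.   ]]
```

View pics/c5.png

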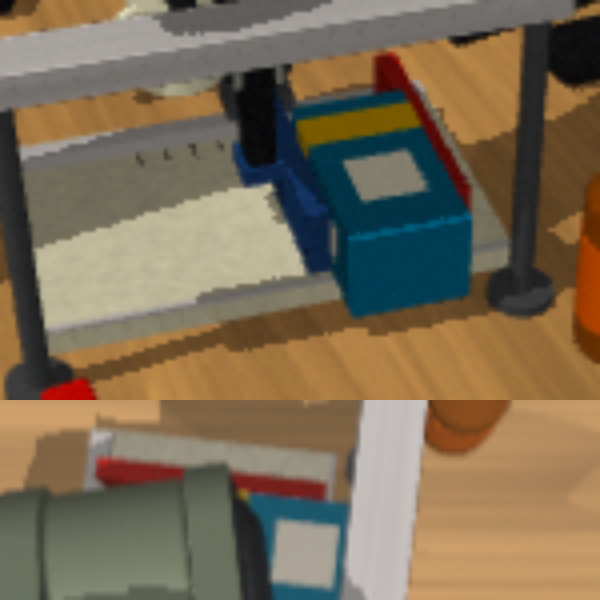

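In this view the blue jaw is against the carton and the carton sits close to the red jaw. I release and back off for a clear measurement.

Run:
```python
from h import *
y=Gf(bot.get_state()["tcp_pos"])[1]
bot.grip(1.0); bot.movel(W(80,y,220),max_speed=120); bot.move_ptp(W(80,230,330),DOWN)
t=imaging.capture("top"); s=imaging.capture("side"); print(bot.get_state()["t"])
cv2.imwrite("pics/top6.png",t);cv2.imwrite("pics/side6.png",s)
cv2.imwrite("pics/c6.png",np.hstack([cv2.resize(t[135:200,195:285],(450,325)),cv2.resize(s[185:250,235:305],(350,325))]))
K=lambda *q:proj("top",W(*q))
im=cv2.resize(t,None,fx=4,fy=4,interpolation=cv2.INTER_LINEAR)
# intensity profile along gauge y at x=40 and x=85, z=71
for x in(25,85,130):
    print(x,[(y,*t[tuple(np.round(proj("top",W(x,y,78))[::-1]).astype(int))]) for y in range(-108,32,3)])
```

```text
31.425
25 [(-108, np.uint8(128), np.uint8(145), np.uint8(151)), (-105, np.uint8(127), np.uint8(144), np.uint8(150)), (-102, np.uint8(95), np.uint8(109), np.uint8(147)), (-99, np.uint8(47), np.uint8(54), np.uint8(156)), (-96, np.uint8(34), np.uint8(40), np.uint8(162)), (-93, np.uint8(30), np.uint8(34), np.uint8(139)), (-90, np.uint8(26), np.uint8(30), np.uint8(116)), (-87, np.uint8(129), np.uint8(104), np.uint8(84)), (-84, np.uint8(153), np.uint8(124), np.uint8(36)), (-81, np.uint8(146), np.uint8(118), np.uint8(32)), (-78, np.uint8(146), np.uint8(118), np.uint8(33)), (-75, np.uint8(146), np.uint8(118), np.uint8(32)), (-72, np.uint8(146), np.uint8(118), np.uint8(33)), (-69, np.uint8(184), np.uint8(189), np.uint8(179)), (-66, np.uint8(208), np.uint8(222), np.uint8(224)), (-63, np.uint8(208), np.uint8(221), np.uint8(224)), (-60, np.uint8(208), np.uint8(222), np.uint8(224)), (-57, np.uint8(209), np.uint8(222), np.uint8(224)), (-54, np.uint8(209), np.uint8(222), np.uint8(224)), (-51, np.uint8(208), np.uint8(222), np.uint8(224)), (-48, np.uint8(209), np.uint8(222), np.uint8(224)), (-45, np.
[... 5355 characters left out ...]
8(150)), (-9, np.uint8(120), np.uint8(133), np.uint8(136)), (-6, np.uint8(99), np.uint8(92), np.uint8(87)), (-3, np.uint8(88), np.uint8(58), np.uint8(34)), (0, np.uint8(88), np.uint8(57), np.uint8(33)), (3, np.uint8(88), np.uint8(57), np.uint8(35)), (6, np.uint8(90), np.uint8(58), np.uint8(35)), (9, np.uint8(75), np.uint8(50), np.uint8(31)), (12, np.uint8(149), np.uint8(166), np.uint8(173)), (15, np.uint8(178), np.uint8(203), np.uint8(212)), (18, np.uint8(181), np.uint8(206), np.uint8(214)), (21, np.uint8(182), np.uint8(208), np.uint8(215)), (24, np.uint8(182), np.uint8(207), np.uint8(215)), (27, np.uint8(182), np.uint8(207), np.uint8(215)), (30, np.uint8(182), np.uint8(207), np.uint8(215))]
```

View pics/c6.png

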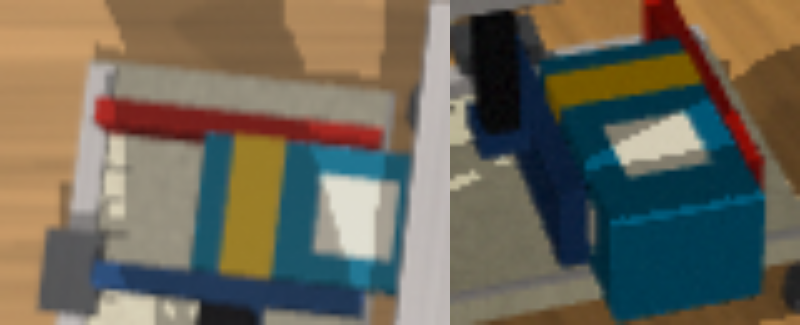

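The jaw stayed put. Profile edges give a gap of about 81 mm, with the carton touching the red face to within a millimetre. One quick check that the carton is square, then I hand in.

Run:
```python
from h import *
hsv=cv2.cvtColor(cv2.imread("pics/top6.png"),cv2.COLOR_BGR2HSV)
m=cv2.inRange(hsv,(22,120,70),(35,255,255)); c=max(cv2.findContours(m[120:300,190:340],0,1)[0],key=cv2.contourArea)
b=np.array([Gf(onz("top",p,85)) for p in cv2.boxPoints(cv2.minAreaRect(c))+[190,120]]); print(b)
e=max((b[1]-b[0],b[2]-b[1]),key=np.linalg.norm); a=np.arctan2(e[0],abs(e[1])); print("skew",a)
if abs(a)<.035: bot.dwell(.3); print(bot.sign_off(), bot.get_state()["t"])
```

```text
[[ 90.559  -6.213  85.   ]
 [ 90.292 -83.963  85.   ]
 [ 61.409 -83.673  85.   ]
 [ 61.821  -5.97   85.   ]]
skew -0.00344324605402143
the job is handed in; nothing more can be done
the job is handed in; nothing more can be done
```

The job is handed in at about 32 s; no pass or fail verdict came back. By my camera measurements the carton lies flat and square (skew about 0.003 rad) between the jaws, with the gap at about 81 mm, the jaw released and the arm clear.

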